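Sweep the square feet into the collecting pan

TASK

Sweep the three loose square white feet along the bench with your fingers, through the open side of the dark steel pan, until each lies flat and wholly inside it. Push them only: do not pick them up, lift them or turn them over. Leave the taller round white foot and everything else on the bench where it is.

Things in the scene. Friction and masses are not known exactly. Their poses are not given: they have to be found in the camera images.
- pan: fixed dark steel collecting pan: walls on three sides (25 mm high, 4 mm thick), the fourth side fully open towards the robot, give or take about 17 degrees; its floor is level with the bench, without a sill. Inside 120 mm deep (along its x) and 240 mm wide (along its y). Origin at the middle of its floor, at bench height; its x axis points from the open side (mouth edge at x = -60 mm) to the back wall (inner face at x = +60 mm); side walls' inner faces at y = -120 and +120 mm
- foot1: white plastic square screw-on foot for a display box, 32 x 32 mm and 16 mm high, about 25 g, with a dark screw recess in its top; loose, lying flat on the bench in front of the pan's open side. Origin at the centre of its underside, z up, x and y along its sides. One of three alike, in a rough row with the round foot
- foot2: white plastic square screw-on foot for a display box, 32 x 32 mm and 16 mm high, about 25 g, with a dark screw recess in its top; loose, lying flat on the bench in front of the pan's open side. Origin at the centre of its underside, z up, x and y along its sides. One of three alike, in a rough row with the round foot
- foot3: white plastic square screw-on foot for a display box, 32 x 32 mm and 16 mm high, about 25 g, with a dark screw recess in its top; loose, lying flat on the bench in front of the pan's open side. Origin at the centre of its underside, z up, x and y along its sides. One of three alike, in a rough row with the round foot
- cap: white plastic round foot, 34 mm across and 42 mm high, upright, same plastic and screw recess as the square ones, standing somewhere in the same row (neighbours about 60 to 110 mm apart, centre to centre); must stay where it is. Origin at the centre of its underside
- tape: cardboard ring (tape roll core) lying flat, 90 mm across, 24 mm high, beside the pan; stays where it is. Origin at the centre of its underside
- tub: small grey jar with a black lid, 48 mm across, 36 mm high, beside the pan on the other side from the ring; stays where it is. Origin at the centre of its underside
- squeeze: amber bottle, 60 mm across, 150 mm high, standing well to the left; stays where it is. Origin at the centre of its underside
- showbox: clear acrylic display box, 100 x 110 mm, 80 mm high, well to the right; stays where it is. Origin at the centre of its underside
Mind the look-alikes: they are no part of the job. What is shaped like the foot3 but turquoise is not meant.

How it is judged:
At the end, for the whole second after the job is handed in: Each square foot lies flat (within 0.2 rad) and at rest on the pan's floor, its centre between the walls and at least 15 mm past the mouth edge; the round foot, ring, jar, bottle and display box are each within 15 mm of where they started (x of foot1 in the frame of pan between -0.045 and 0.06 m and y of foot1 in the frame of pan between -0.12 and 0.12 m and height (world z) of each of foot1, foot2, foot3 below 0.008 m and angle between each of foot1, foot2, foot3's own z axis and vertical below 0.2 rad and linear speed of each of foot1, foot2, foot3 below 0.01 m/s and x of foot2 in the frame of pan between -0.045 and 0.06 m and y of foot2 in the frame of pan between -0.12 and 0.12 m and x of foot3 in the frame of pan between -0.045 and 0.06 m and y of foot3 in the frame of pan between -0.12 and 0.12 m and distance of each of cap, tape, tub, squeeze, showbox from where it was at the start of the episode below 0.015 m); the robot touches nothing.
It fails at once if a square foot is lifted off the bench or turned over (height (world z) of any of foot1, foot2, foot3 above 0.012 m or angle between any of foot1, foot2, foot3's own z axis and vertical above 0.6 rad).
It fails at once if the round foot or another bystander is shifted by more than 15 mm (distance of any of cap, tape, tub, squeeze, showbox from where it was at the start of the episode above 0.015 m).
It also fails if it takes over 64 s, if anything falls off the work surface, if the arm or the gripper's body presses on something with over 40 N, if the wrist force passes 120 N, or if a joint passes its speed limit or range.

ROBOT

A 6-joint arm with a two-finger parallel gripper is mounted at the origin on the work surface. World frame = base frame: x ahead of the robot, y to its left, z up, the work surface at z = 0. Lengths are in m, angles in rad, forces in N, time in s.
With the tool pointing down it reaches from about 0.4 to 0.825 m from the base axis. Payload 7 kg.
Tool frame: the origin (TCP) lies at the centre of the arm's flange, where the gripper is bolted on; the fingertips stand 178 mm ahead of it and the grasp point (between the pads) lies arm.tcp_to_grasp ahead of it (arm.tcp_to_grasp is the distance from the TCP to the grasp point, in m); z points along the fingers, y is the direction in which the jaws open and shut (so a half turn about z gives the same grasp; the last joint's range is limited). The gripper opens to 88 mm and grips with 3 to 60 N. Pads are 19 mm wide; open, the fingers measure 130 mm over their backs; the gripper's body (78 mm by 193 mm) begins 47 mm behind the grasp point.
Start: joints at [-0.915, 0.359, 0.012, 0, -1.224, -0.288], TCP at [0.243, -0.63, 0.405] pointing down, gripper open.
Joint ranges: [-3.07, 3.07], [-1.43, 2.12], [-1.02, 1.25], [-3.03, 1.67], [-3.05, -0], [-3.03, 3.03]. Speed limits (rad/s): [2.39, 2.39, 3.01, 3.14, 3.14, 3.14].

INTERFACE

Orientations are given as [roll, pitch, yaw] about the fixed x, y, z axes, in that order (R = Rz(yaw) Ry(pitch) Rx(roll)).
In Python, from station import arm gives the robot as it stands.
- The arm moves only by the tool move_arm, never from a script. Its argument "deltas" is a list of rows, each a list of 6 numbers: the shift along the world's x, y, z in mm, then the turn, a rotation vector about the world's x, y, z in degrees. In form: [[tx, ty, tz, ax, ay, az], ...]. A call has exactly 5 rows; each row shifts and turns the commanded pose from where the row before left it; what a row does not reach is not made up. A row lasts 1/12 s, in which the tool goes at most 41.7 mm and 7.16 degrees, less where a joint would pass 70% of its speed; a pose out of reach is approached as far as the arm can. A call with a gripper value outside its range is refused whole. "claw" is the closure in counts, from 0 (fully open) to 255 (shut), set as the call begins (left out, the last holds). The fingers move at their own pace and stop on an object; "squeeze" is the grip in N (left out, the last holds). Time passes only in rows, so rows that do not move let the fingers close, or fill a call up. It gives the time, the measured TCP pose, the force and the opening at its end, in the units of the state.
- arm.get_state(): the state, without advancing time (a new reading comes with each control period).
- arm.grab_frame(name): name is "side" or "top" or "wrist"; returns the picture (480x640x3 uint8, red, green, blue); there is no depth.
- arm.calibration(name): a dict with "intrinsics" (3x3 intrinsics, pixels), "T" (4x4, takes a point from camera to world coordinates); the wrist camera has in their place "mount" (4x4, takes a point from camera to tool coordinates, whose origin is the TCP and whose axes are the flange's). Camera axes: x right, y up, looking along -z (the intrinsics and any distortion apply to the point x, -y, -z); pixel columns grow to the right and rows downward; lengths in m; the calibration is good to about 2 mm. The wrist camera is an equidistant fisheye: a pixel r from the principal point sees the ray r / f radians off the axis. A picture is of the moment at which its call begins: read the wrist's pose just before it. calibration takes no time and is no camera call.
- arm.job_done(): hands the job in, once; it reports no verdict.
Trained networks look in the newest picture that a camera, given by its name, has taken for a name from the list of things; names that differ only in an ending like _2 or _b are one class to them, and where a whole thing is asked for, a point or a joint stands for the part that bears it (a point fixed in the world has none). Each returns a list of dicts, best first, with "score" (0 to 1); they miss things now and then, are a little off and sometimes report something else, mostly with a low value. They report only what shows in the picture. A call takes as long as a camera call. They do not tell look-alikes from the thing itself.
- arm.spot_in(thing, camera): "xy" ([column, row] in pixels, amid what is visible of it).
- arm.masks_of(thing, camera): "pixels" (480x640 bool, what is visible of it) and "xy" ([column, row] in pixels, amid what is visible of it).
- arm.spot_point(thing, camera): "xy" ([column, row] in pixels: a listed point, or the origin of a listed thing).
The state is a dict: "t": time; "q": joint angles; "qd": joint speeds; "joint_efforts": joint torques, N m; "eef_pos": TCP position; "ee_rot": TCP orientation; "force": force on the tool from outside, world axes, zero at the start; "moment": the same for the moment, N m; "width": finger opening in m.
Only numpy, scipy, OpenCV 4.12 (cv2) and the standard library are available. Lean on these libraries where they do the work, as an engineer would, in place of code of your own. Each camera call takes 0.05 s, during which the arm holds its last target. There are 200 camera calls.

## Working session

There is one attempt and no reset: what is moved stays moved. The work goes in short steps, Python scripts to look and compute and a tool call to move; the robot and the scene stay as the last step left them, time stands still between calls to the robot, and variables do not carry over. Pictures are saved under pics/ and viewed, about 8 in all and at most 12, crops included, and the job is handed in when it is done.

Besides the shell and the picture viewer there is one more tool, called after ">>>" as name(argument=value, ...), one argument or row to a line, values as JSON. move_arm: Moves the arm, as the interface text tells. Its arguments: {"type":"object","properties":{"deltas":{"type":"array","items":{"type":"array","items":{"type":"number"}}},"claw":{"type":"number"},"squeeze":{"type":"number"}},"required":["deltas"]}

```bash
mkdir -p pics; python3 - <<'E'
from station import arm
import cv2,numpy as np
print(arm.get_state()); print(arm.tcp_to_grasp)
for c in("top","side"):
    im=arm.grab_frame(c); cv2.imwrite(f"pics/{c}0.png",im[...,::-1])
    print(c,arm.calibration(c))
    for t in("pan","foot1","cap","tape","tub"):
        print(t,[(np.round(d["xy"],1).tolist(),round(d["score"],2)) for d in arm.spot_point(t,c)])
E
```

```text
{'t': 0.0, 'q': array([-9.14899982e-01,  3.59343684e-01,  1.10876209e-02, -3.30522034e-04,
       -1.22409618e+00, -2.88079142e-01]), 'qd': array([ 0.00114812,  0.000366  ,  0.00284735,  0.00126868, -0.00025527,
       -0.00096418]), 'joint_efforts': array([ 3.63186173e-04, -5.82717276e+01,  2.93063056e+01,  6.99750915e+00,
        7.07254512e-03, -1.53140181e-04]), 'eef_pos': array([ 0.24263059, -0.6296802 ,  0.40376645]), 'ee_rot': array([ 3.14001257e+00, -1.44179936e-04, -2.77388789e+00]), 'force': array([0.01603946, 0.05629478, 0.28759695]), 'moment': array([ 0.03312934, -0.02666567, -0.03388641]), 'width': 0.08742642701592321}
0.1593
top {'intrinsics': array([[491.87577597,   0.        , 325.14785837],
       [  0.        , 491.87577597, 246.3614615 ],
       [  0.        ,   0.        ,   1.        ]]), 'T': array([[ 0.05332067,  0.97661369, -0.2082849 ,  0.3279732 ],
       [-0.99857455,  0.0516455 , -0.01347654, -0.01009006],
       [-0.00240439,  0.20870657,  0.97797535,  1.03860405],
       [ 0.        ,  0.        ,  0.        ,  1.        ]])}
pan [([366.0, 196.7], 0.97)]
[... 211 characters left out ...]
tub [([464.0, 214.7], 0.85)]
side {'intrinsics': array([[614.13196423,   0.        , 326.35494273],
       [  0.        , 614.13196423, 244.84751569],
       [  0.        ,   0.        ,   1.        ]]), 'T': array([[ 8.86012645e-01,  2.49435450e-01, -3.90849778e-01,
         5.47233404e-04],
       [-4.63657430e-01,  4.73301462e-01, -7.49004348e-01,
        -1.07862095e+00],
       [-1.83846526e-03,  8.44847727e-01,  5.35003680e-01,
         8.10589682e-01],
       [ 0.00000000e+00,  0.00000000e+00,  0.00000000e+00,
         1.00000000e+00]])}
pan [([378.6, 264.1], 0.69)]
foot1 [([282.4, 236.7], 0.7), ([239.6, 261.1], 0.61), ([280.5, 287.6], 0.59)]
cap []
tape []
tub [([423.7, 319.8], 0.8)]
```

View pics/top0.png

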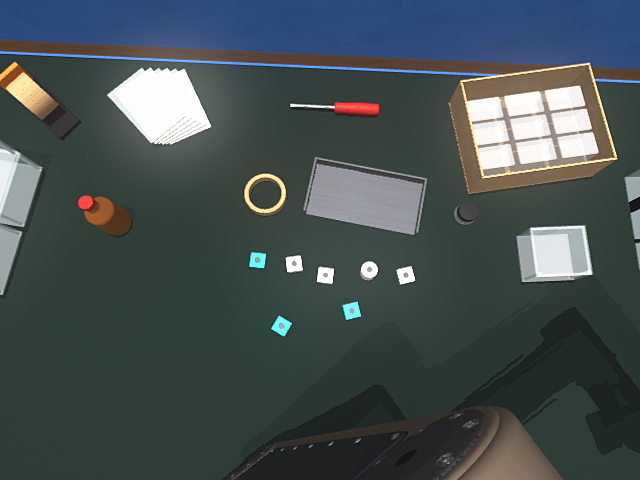

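The top view shows the pan around (366,197). The white square feet are at (294,264), (325,275) and (405,275), with the round cap at (369,270). Turquoise look-alikes are at (258,260), (352,311) and (281,326).

```bash
cat > h.py <<'E'
from station import arm
import cv2,numpy as np
def ray(c,xy,z):
    k=arm.calibration(c);K,T=k["intrinsics"],k["T"]
    d=np.linalg.inv(K)@[xy[0],xy[1],1]; d=T[:3,:3]@(d*[1,-1,-1]); o=T[:3,3]
    return (o+d*(z-o[2])/d[2])[:2]
def proj(c,p):
    k=arm.calibration(c);K,T=k["intrinsics"],k["T"]
    q=T[:3,:3].T@(np.array(p)-T[:3,3])*[1,-1,-1]; q=K@q; return q[:2]/q[2]
def feet(im,c="top",lo=100):
    # white blobs: bottom-of-side visible too; report top-face-ish centroid and rect
    m=((im.min(2)>lo)&(im.max(2).astype(int)-im.min(2)<30)).astype(np.uint8)
    n,l,s,ce=cv2.connectedComponentsWithStats(m)
    out=[]
    for i in range(1,n):
        if 80<s[i,4]<600 and 230<ce[i][0]<480 and 140<ce[i][1]<350:
            w=np.array([ray(c,p[::-1],.016) for p in np.argwhere(l==i)],np.float32)*1000
            r=cv2.minAreaRect(w); out.append((ce[i].round(1).tolist(),s[i,4],np.round(r[0]).tolist(),np.round(r[1]).tolist(),round(r[2])))
    return out
E
python3 - <<'E'
from h import *
im=cv2.imread("pics/top0.png")[...,::-1]
for f in feet(im):print(f)
for n,p,z in[("cap",(369,266),.042),("cap base pt",(367.6,271.2),0),("pan",(366,196.7),0),("tape",(264.9,197.5),0),("tub",(464,214.7),0),("far L",(316,158),.025),("far R",(427,178),.025),("near L",(304,212),.025),("near R",(415,234),.025),("teal",(258,260),.016),("teal2",(352,311),.016)]:print(n,ray("top",p,z).round(3))
cv2.imwrite("pics/c0.png",cv2.resize(im[140:340,230:490,::-1],None,fx=3,fy=3,interpolation=cv2.INTER_CUBIC))
E
```

```text
([293.6, 263.4], np.int32(258), [506.0, 69.0], [35.0, 34.0], 11)
([368.4, 270.2], np.int32(270), [499.0, -90.0], [41.0, 36.0], 2)
([325.0, 274.9], np.int32(262), [485.0, 1.0], [34.0, 35.0], 86)
([405.3, 274.7], np.int32(259), [494.0, -167.0], [34.0, 34.0], 17)
cap [ 0.504 -0.088]
cap base pt [ 0.5   -0.089]
pan [ 0.666 -0.08 ]
tape [0.652 0.143]
tub [ 0.636 -0.295]
far L [0.74  0.034]
far R [ 0.707 -0.209]
near L [0.617 0.053]
near R [ 0.581 -0.185]
teal [0.509 0.144]
teal2 [ 0.412 -0.059]
```

View pics/c0.png

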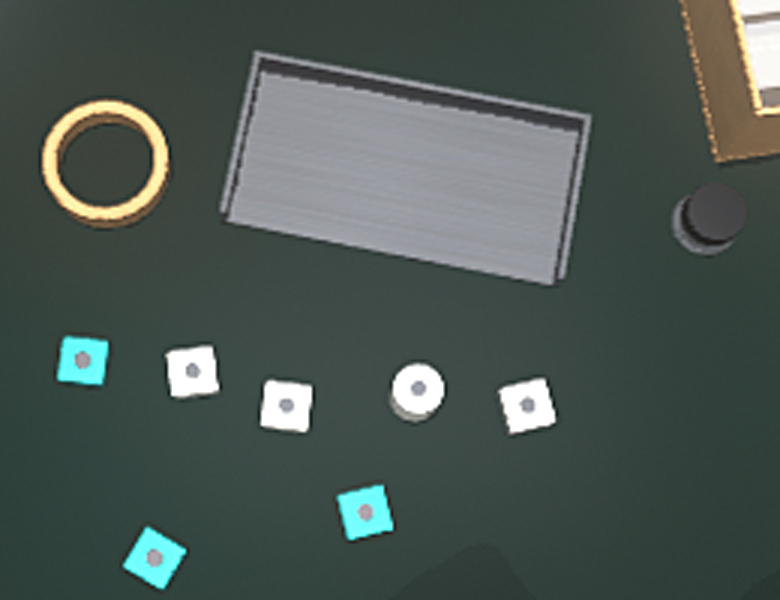

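Pan centre comes out near (0.662, -0.078) with yaw about -8.7°. I'll push each foot with closed fingers and the jaw axis perpendicular to the push, starting with the right-hand foot C.

>>> move_arm(
  deltas=[
    [13.4, 30.7, -10, 0, 0, -3.5],
    [13.4, 30.7, -10, 0, 0, -3.5],
    [13.4, 30.7, -10, 0, 0, -3.5],
    [13.4, 30.7, -10, 0, 0, -3.5],
    [13.4, 30.7, -10, 0, 0, -3.5],
  ],
  claw=255,
)

```text
t: 1.02
eef_pos: [0.3099, -0.475, 0.3543]
ee_rot: [-3.141, 0.0, -3.083]
force: [1.2, 0.2, 0.8]
width: 0.06
```

>>> move_arm(
  deltas=[
    [13.4, 30.7, -10, 0, 0, 0],
    [13.4, 30.7, -10, 0, 0, 0],
    [13.4, 30.7, -10, 0, 0, 0],
    [13.4, 30.7, -10, 0, 0, 0],
    [13.4, 30.7, -10, 0, 0, 0],
  ],
)

```text
t: 1.43
eef_pos: [0.377, -0.3214, 0.3046]
ee_rot: [-3.141, 0.001, -3.079]
force: [0.7, -0.1, 0.9]
width: 0.0267
```

>>> move_arm(
  deltas=[
    [13.4, 30.7, -10, 0, 0, 0],
    [13.4, 30.7, -10, 0, 0, 0],
    [13.4, 30.7, -10, 0, 0, 0],
    [13.4, 30.7, -10, 0, 0, 0],
    [13.4, 30.7, -10, 0, 0, 0],
  ],
)

```text
t: 1.85
eef_pos: [0.4441, -0.1678, 0.2547]
ee_rot: [-3.141, 0.001, -3.079]
force: [0.3, -0.0, 1.2]
width: 0.0008
```

>>> move_arm(
  deltas=[
    [0, 0, 0, 0, 0, 0],
    [0, 0, 0, 0, 0, 0],
    [0, 0, 0, 0, 0, 0],
    [0, 0, 0, 0, 0, 0],
    [0, 0, 0, 0, 0, 0],
  ],
)

```text
t: 2.27
eef_pos: [0.4434, -0.1702, 0.255]
ee_rot: [-3.142, 0.001, -3.081]
force: [0.2, 0.1, -0.1]
width: 0.0002
```

>>> move_arm(
  deltas=[
    [0, 0, -20, 0, 0, 0],
    [0, 0, -20, 0, 0, 0],
    [0, 0, -20, 0, 0, 0],
    [0, 0, -10, 0, 0, 0],
    [0, 0, -3, 0, 0, 0],
  ],
)

```text
t: 2.68
eef_pos: [0.4427, -0.1703, 0.1802]
ee_rot: [3.141, -0.003, -3.081]
force: [-0.0, -0.1, 0.1]
width: 0.0002
```

>>> move_arm(
  deltas=[
    [6, 0.4, 0, 0, 0, 0],
    [6, 0.4, 0, 0, 0, 0],
    [6, 0.4, 0, 0, 0, 0],
    [6, 0.4, 0, 0, 0, 0],
    [6, 0.4, 0, 0, 0, 0],
  ],
)

```text
t: 3.1
eef_pos: [0.4747, -0.1673, 0.1824]
ee_rot: [-3.142, 0.001, -3.079]
force: [0.3, 0.3, -0.4]
width: 0.0007
```

>>> move_arm(
  deltas=[
    [8, 0.5, 0, 0, 0, 0],
    [8, 0.5, 0, 0, 0, 0],
    [8, 0.5, 0, 0, 0, 0],
    [8, 0.5, 0, 0, 0, 0],
    [8, 0.5, 0, 0, 0, 0],
  ],
)

```text
t: 3.52
eef_pos: [0.5146, -0.1647, 0.1816]
ee_rot: [3.142, -0.0, -3.079]
force: [-0.6, 0.6, 0.6]
width: 0.0004
```

```bash
python3 - <<'E'
from h import *
im=arm.grab_frame("side");cv2.imwrite("pics/s1.png",cv2.resize(im[150:390,200:520,::-1],None,fx=2.4,fy=2.4)); s=arm.get_state();print(s["eef_pos"],s["force"])
for f in feet(arm.grab_frame("top")):print(f)
E
```

```text
[ 0.51613154 -0.16466681  0.18175143] [2.89155526 0.04549189 0.35219421]
([348.9, 214.3], np.int32(390), [611.0, -43.0], [154.0, 15.0], 2)
([443.3, 265.6], np.int32(173), [530.0, -256.0], [27.0, 92.0], 52)
([453.2, 267.8], np.int32(112), [512.0, -268.0], [33.0, 24.0], 28)
```

View pics/s1.png

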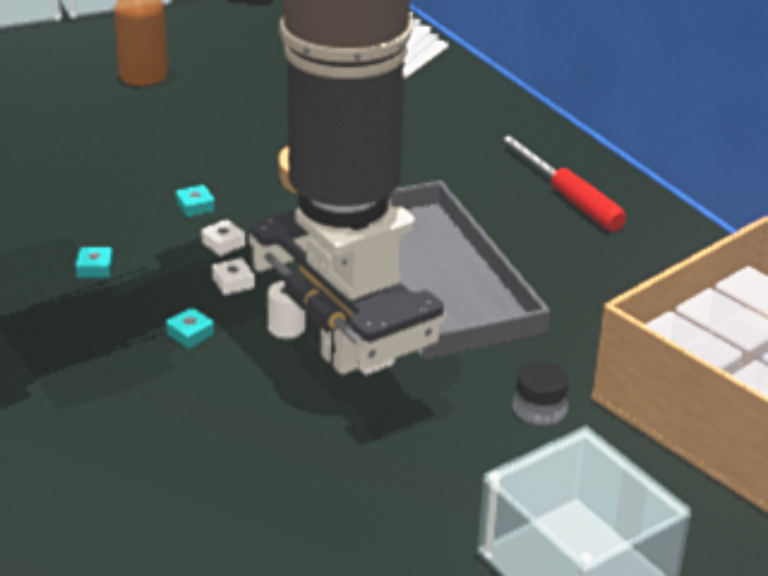

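The side view shows the gripper pushing, with the cap standing untouched at its left (285,310). The target foot is hidden behind the gripper. Continuing the stroke.

>>> move_arm(
  deltas=[
    [9, 0.5, 0, 0, 0, 0],
    [9, 0.5, 0, 0, 0, 0],
    [9, 0.5, 0, 0, 0, 0],
    [9, 0.5, 0, 0, 0, 0],
    [9, 0.5, 0, 0, 0, 0],
  ],
)

```text
t: 4.03
eef_pos: [0.5598, -0.1623, 0.1817]
ee_rot: [-3.142, 0.0, -3.079]
force: [-0.3, 0.0, 0.4]
width: 0.0002
```

>>> move_arm(
  deltas=[
    [9, 0.5, 0, 0, 0, 0],
    [9, 0.5, 0, 0, 0, 0],
    [9, 0.5, 0, 0, 0, 0],
    [9, 0.5, 0, 0, 0, 0],
    [9, 0.5, 0, 0, 0, 0],
  ],
)

```text
t: 4.45
eef_pos: [0.6046, -0.1598, 0.1816]
ee_rot: [-3.142, 0.0, -3.079]
force: [0.7, 0.6, 0.2]
width: 0.0005
```

>>> move_arm(
  deltas=[
    [7, 0.5, 0, 0, 0, 0],
    [5, 0.5, 0, 0, 0, 0],
    [3, 0, 0, 0, 0, 0],
    [0, 0, 0, 0, 0, 0],
    [-15, 0, 0, 0, 0, 0],
  ],
)

```text
t: 4.87
eef_pos: [0.6055, -0.1588, 0.1817]
ee_rot: [-3.141, 0.002, -3.078]
force: [0.3, -0.4, 0.2]
width: 0.0004
```

>>> move_arm(
  deltas=[
    [-15, 0, 20, 0, 0, 0],
    [-20, 0, 30, 0, 0, -6],
    [-20, 20, 30, 0, 0, -6],
    [-20, 35, 0, 0, 0, -6],
    [-20, 35, 0, 0, 0, -6],
  ],
)

```text
t: 5.28
eef_pos: [0.5079, -0.0687, 0.2635]
ee_rot: [3.139, 0.004, 2.777]
force: [0.5, 1.4, 0.0]
width: 0.0005
```

```bash
python3 - <<'E'
from h import *
s=arm.get_state();print(s["eef_pos"],s["ee_rot"])
im=arm.grab_frame("top");cv2.imwrite("pics/t2.png",cv2.resize(im[140:340,230:490,::-1],None,fx=3,fy=3,interpolation=cv2.INTER_CUBIC))
for f in feet(im):print(f)
E
```

```text
[ 0.50793199 -0.06873282  0.26353746] [3.13928295 0.00351741 2.77742664]
([418.2, 172.2], np.int32(195), [724.0, -182.0], [149.0, 46.0], 36)
([326.9, 168.3], np.int32(391), [717.0, -2.0], [89.0, 49.0], 82)
([294.2, 264.7], np.int32(215), [503.0, 68.0], [31.0, 33.0], 11)
([325.0, 275.2], np.int32(239), [484.0, 1.0], [33.0, 33.0], 86)
```

View pics/t2.png

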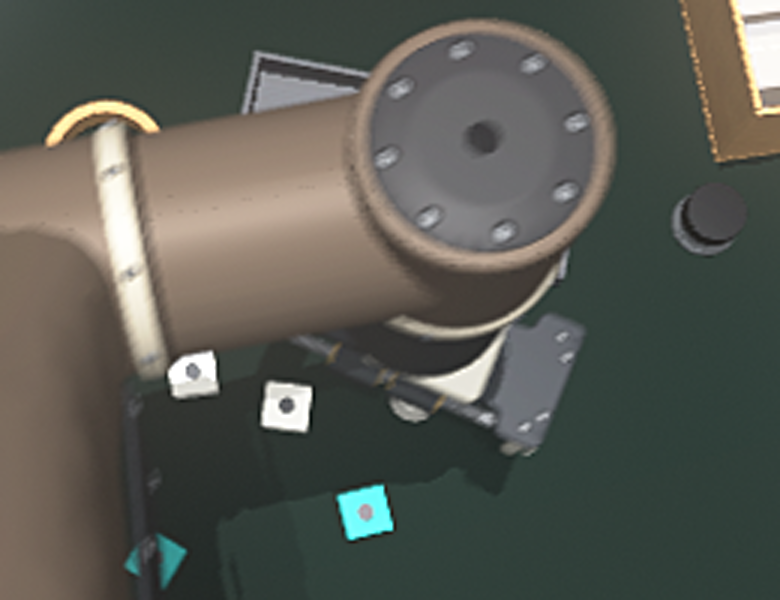

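The arm hides the pan's right half. A (194,371), B (287,405) and the cap are still in place. Next is foot B, pushed at about -22°.

>>> move_arm(
  deltas=[
    [-17, 22, 0, 0, 0, -1.5],
    [-17, 22, 0, 0, 0, 0],
    [-17, 22, 0, 0, 0, 0],
    [-18, 20, 0, 0, 0, 0],
    [0, 0, 0, 0, 0, 0],
  ],
)

```text
t: 5.75
eef_pos: [0.4368, 0.0186, 0.2618]
ee_rot: [3.141, -0.001, 2.761]
force: [-0.8, -0.2, 0.3]
width: 0.0002
```

>>> move_arm(
  deltas=[
    [0, 0, -20, 0, 0, 0],
    [0, 0, -25, 0, 0, 0],
    [0, 0, -20, 0, 0, 0],
    [0, 0, -10, 0, 0, 0],
    [0, 0, -4, 0, 0, 0],
  ],
)

```text
t: 6.17
eef_pos: [0.439, 0.0166, 0.1812]
ee_rot: [-3.14, -0.002, 2.759]
force: [1.4, 0.9, 0.2]
width: 0.0004
```

>>> move_arm(
  deltas=[
    [0, 0, 0, 0, 0, 0],
    [6, -2.4, 0, 0, 0, 0],
    [6, -2.4, 0, 0, 0, 0],
    [6, -2.4, 0, 0, 0, 0],
    [6, -2.4, 0, 0, 0, 0],
  ],
)

```text
t: 6.58
eef_pos: [0.4648, 0.0073, 0.1834]
ee_rot: [3.14, 0.001, 2.759]
force: [0.2, 1.1, 1.3]
width: 0.0003
```

>>> move_arm(
  deltas=[
    [8.5, -3.4, 0, 0, 0, 0],
    [8.5, -3.4, 0, 0, 0, 0],
    [8.5, -3.4, 0, 0, 0, 0],
    [8.5, -3.4, 0, 0, 0, 0],
    [8.5, -3.4, 0, 0, 0, 0],
  ],
)

```text
t: 7.0
eef_pos: [0.5071, -0.0099, 0.1826]
ee_rot: [-3.141, -0.0, 2.759]
force: [-0.7, 0.3, -0.3]
width: 0.0006
```

>>> move_arm(
  deltas=[
    [8.5, -3.4, 0, 0, 0, 0],
    [8.5, -3.4, 0, 0, 0, 0],
    [8.5, -3.4, 0, 0, 0, 0],
    [8.5, -3.4, 0, 0, 0, 0],
    [8.5, -3.4, 0, 0, 0, 0],
  ],
)

```text
t: 7.42
eef_pos: [0.5495, -0.0268, 0.1826]
ee_rot: [-3.141, -0.0, 2.759]
force: [-0.1, 0.7, -0.6]
width: 0.0001
```

>>> move_arm(
  deltas=[
    [8.5, -3.4, 0, 0, 0, 0],
    [8.5, -3.4, 0, 0, 0, 0],
    [8.5, -3.4, 0, 0, 0, 0],
    [8.5, -3.4, 0, 0, 0, 0],
    [8.5, -3.4, 0, 0, 0, 0],
  ],
)

```text
t: 7.83
eef_pos: [0.592, -0.0438, 0.1826]
ee_rot: [-3.142, -0.0, 2.759]
force: [-0.0, -0.1, 0.0]
width: -0.0001
```

>>> move_arm(
  deltas=[
    [8.5, -3.4, 0, 0, 0, 0],
    [8.5, -3.4, 0, 0, 0, 0],
    [8, -3, 0, 0, 0, 0],
    [6, -2, 0, 0, 0, 0],
    [2, -1, 0, 0, 0, 0],
  ],
)

```text
t: 8.25
eef_pos: [0.6252, -0.0566, 0.1825]
ee_rot: [3.142, 0.0, 2.759]
force: [-0.5, -0.3, 0.0]
width: -0.0001
```

>>> move_arm(
  deltas=[
    [0, 0, 0, 0, 0, 0],
    [-14, 6, 0, 0, 0, 0],
    [-14, 6, 10, 0, 0, 0],
    [-20, 8, 35, 0, 0, -2],
    [-20, 10, 35, 0, 0, -2],
  ],
)

```text
t: 8.67
eef_pos: [0.5545, -0.0263, 0.2616]
ee_rot: [-3.138, -0.004, 2.687]
force: [1.5, 0.5, 1.3]
width: 0.0006
```

```bash
python3 - <<'E'
from h import *
s=arm.get_state();print(s["eef_pos"],s["ee_rot"])
im=arm.grab_frame("wrist");cv2.imwrite("pics/w3.png",im[...,::-1])
for f in feet(arm.grab_frame("top")):print(f)
E
```

```text
[ 0.55451843 -0.02632509  0.26159553] [-3.13828323 -0.00375151  2.68703355]
([293.8, 263.9], np.int32(228), [505.0, 68.0], [34.0, 33.0], 10)
([368.2, 271.0], np.int32(231), [497.0, -89.0], [35.0, 37.0], 63)
```

View pics/w3.png

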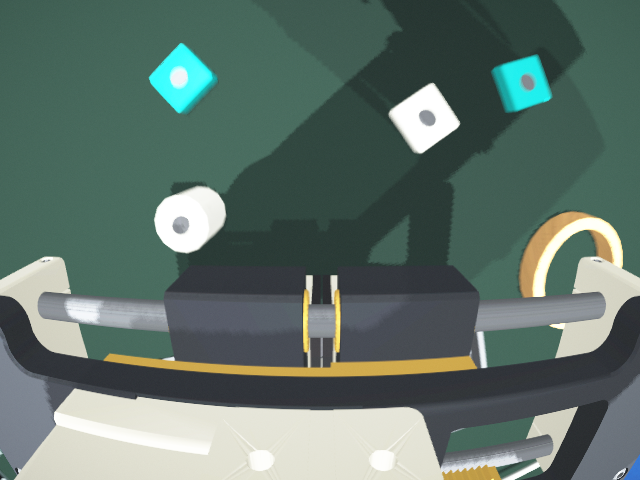

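The wrist camera looks back toward the robot: A is at (425,118) among the turquoise ones, and the cap at (190,218) is upright. Now foot A.

>>> move_arm(
  deltas=[
    [-23, 29, 0, 0, 0, 0],
    [-23, 29, 0, 0, 0, 0],
    [-23, 29, 0, 0, 0, 0],
    [-24, 30, 0, 0, 0, 0],
    [0, 0, 0, 0, 0, 0],
  ],
)

```text
t: 9.18
eef_pos: [0.4598, 0.0938, 0.2629]
ee_rot: [3.141, -0.001, 2.693]
force: [-0.6, -1.0, 0.2]
width: 0.0004
```

>>> move_arm(
  deltas=[
    [0, 0, -20, 0, 0, 0],
    [0, 0, -25, 0, 0, 0],
    [0, 0, -20, 0, 0, 0],
    [0, 0, -11, 0, 0, 0],
    [0, 0, -4, 0, 0, 0],
  ],
)

```text
t: 9.6
eef_pos: [0.4623, 0.0904, 0.181]
ee_rot: [-3.139, -0.002, 2.689]
force: [-1.0, -0.4, 0.8]
width: 0.0003
```

>>> move_arm(
  deltas=[
    [0, 0, 0, 0, 0, 0],
    [5.4, -2.7, 0, 0, 0, 0],
    [5.4, -2.7, 0, 0, 0, 0],
    [5.4, -2.7, 0, 0, 0, 0],
    [5.4, -2.7, 0, 0, 0, 0],
  ],
)

```text
t: 10.02
eef_pos: [0.4857, 0.0797, 0.1834]
ee_rot: [3.14, 0.001, 2.689]
force: [-0.7, 0.5, 0.2]
width: 0.0004
```

>>> move_arm(
  deltas=[
    [8.5, -4.3, 0, 0, 0, 0],
    [8.5, -4.3, 0, 0, 0, 0],
    [8.5, -4.3, 0, 0, 0, 0],
    [8.5, -4.3, 0, 0, 0, 0],
    [8.5, -4.3, 0, 0, 0, 0],
  ],
)

```text
t: 10.43
eef_pos: [0.5283, 0.0578, 0.1826]
ee_rot: [-3.142, -0.0, 2.689]
force: [-0.2, 0.7, 0.3]
width: 0.0002
```

>>> move_arm(
  deltas=[
    [8.5, -4.3, 0, 0, 0, 0],
    [8.5, -4.3, 0, 0, 0, 0],
    [8.5, -4.3, 0, 0, 0, 0],
    [8.5, -4.3, 0, 0, 0, 0],
    [8.5, -4.3, 0, 0, 0, 0],
  ],
)

```text
t: 10.85
eef_pos: [0.5706, 0.0365, 0.1826]
ee_rot: [-3.141, -0.0, 2.689]
force: [-0.2, -0.3, -0.6]
width: 0.0004
```

>>> move_arm(
  deltas=[
    [8.5, -4.3, 0, 0, 0, 0],
    [8.5, -4.3, 0, 0, 0, 0],
    [8.5, -4.3, 0, 0, 0, 0],
    [8.5, -4.3, 0, 0, 0, 0],
    [8.5, -4.3, 0, 0, 0, 0],
  ],
)

```text
t: 11.27
eef_pos: [0.6131, 0.015, 0.1826]
ee_rot: [-3.142, -0.0, 2.689]
force: [-0.3, 0.1, -0.7]
width: 0.0005
```

>>> move_arm(
  deltas=[
    [8.5, -4.3, 0, 0, 0, 0],
    [8, -4, 0, 0, 0, 0],
    [7, -3.5, 0, 0, 0, 0],
    [4, -2, 0, 0, 0, 0],
    [2, -1, 0, 0, 0, 0],
  ],
)

```text
t: 11.68
eef_pos: [0.6424, 0.0003, 0.1826]
ee_rot: [-3.142, -0.0, 2.689]
force: [0.3, 0.2, 0.8]
width: 0.0003
```

>>> move_arm(
  deltas=[
    [0, 0, 0, 0, 0, 0],
    [-14, 7, 0, 0, 0, 0],
    [-14, 7, 10, 0, 0, 0],
    [-20, 10, 35, 0, 0, 0],
    [-20, 10, 35, 0, 0, 0],
  ],
)

```text
t: 12.1
eef_pos: [0.5722, 0.0347, 0.2616]
ee_rot: [-3.138, -0.003, 2.689]
force: [0.8, 1.6, 1.5]
width: 0.0003
```

>>> move_arm(
  deltas=[
    [-25, 15, 25, 0, 0, 0],
    [-25, 25, 25, 0, 0, 0],
    [-15, 35, 0, 0, 0, 0],
    [0, 40, 0, 0, 0, 0],
    [0, 40, 0, 0, 0, 0],
  ],
)

```text
t: 12.52
eef_pos: [0.5082, 0.1898, 0.3134]
ee_rot: [3.139, 0.001, 2.689]
force: [2.5, 0.4, -0.2]
width: 0.0008
```

>>> move_arm(
  deltas=[
    [0, 40, 0, 0, 0, 0],
    [0, 40, 0, 0, 0, 0],
    [0, 40, 0, 0, 0, 0],
    [0, 40, 0, 0, 0, 0],
    [0, 0, 0, 0, 0, 0],
  ],
)

```text
t: 12.93
eef_pos: [0.5093, 0.3548, 0.3116]
ee_rot: [3.139, 0.001, 2.693]
force: [0.5, -0.4, 1.0]
width: 0.0001
```

```bash
python3 - <<'E'
from h import *
s=arm.get_state();print(s["eef_pos"],s["ee_rot"])
im=arm.grab_frame("top");cv2.imwrite("pics/t4.png",cv2.resize(im[140:340,230:490,::-1],None,fx=3,fy=3,interpolation=cv2.INTER_CUBIC))
P=np.array([.662,-.078]);a=np.radians(-8.7);R=np.array([[np.cos(a),-np.sin(a)],[np.sin(a),np.cos(a)]])
for lo in(100,190):
  for f in feet(im,lo=lo):print(f,((np.array(f[2])/1000-P)@R).round(3))
for t in("foot1","cap","tape","tub","squeeze","showbox"):
    print(t,[(np.round(d["xy"],1).tolist(),round(d["score"],2)) for d in arm.spot_point(t,"top")])
E
```

```text
[0.50931842 0.35477753 0.31162336] [3.13949670e+00 9.03212028e-04 2.69346958e+00]
([368.4, 270.2], np.int32(269), [500.0, -89.0], [36.0, 39.0], 48) [-0.158 -0.035]
([340.7, 195.5], np.int32(202), [661.0, -24.0], [33.0, 32.0], 65) [-0.009  0.053]
([361.9, 201.7], np.int32(205), [649.0, -70.0], [33.0, 33.0], 69) [-0.014  0.006]
([404.2, 204.6], np.int32(201), [647.0, -162.0], [29.0, 33.0], 3) [-0.002 -0.085]
([369.0, 269.3], np.int32(197), [501.0, -91.0], [32.0, 34.0], 3) [-0.157 -0.037]
foot1 [([279.9, 324.8], 0.77), ([343.9, 196.1], 0.74), ([258.7, 256.7], 0.71), ([361.8, 202.2], 0.51), ([402.1, 206.4], 0.49)]
cap [([368.4, 273.9], 0.76)]
tape [([265.3, 197.6], 0.84), ([465.8, 216.8], 0.48)]
tub [([465.3, 211.0], 0.76)]
squeeze []
showbox [([543.4, 260.8], 0.86)]
```

View pics/t4.png

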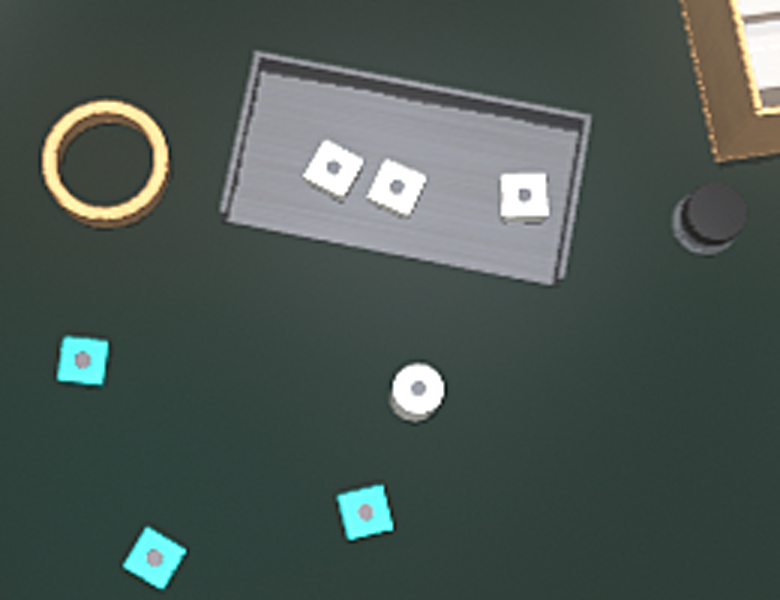

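All three feet lie flat inside the pan, at (334,167), (397,187) and (524,195). The cap, ring, jar and turquoise pieces haven't moved. I'll check the bottle, then hand in.

```bash
python3 - <<'E'
from h import *
a=cv2.imread("pics/top0.png");b=arm.grab_frame("top")[...,::-1]
red=lambda i:np.argwhere((i[150:260,60:160,2]>150)&(i[150:260,60:160,1]<60)).mean(0)
print(red(a),red(b),[cv2.absdiff(a,b)[y0:y1,x0:x1].mean() for y0,y1,x0,x1 in[(190,240,75,135),(215,290,510,600)]])
if np.abs(red(a)-red(b)).max()<1: arm.job_done();print("done")
E
```

```text
[54.09090909 29.45454545] [nan nan] [np.float64(39.483333333333334), np.float64(1.7230123456790123)]<stdin>:3: RuntimeWarning: Mean of empty slice.
  ret = um.true_divide(
```

The arm now hides the bottle from the top camera, so I'll back away and check again.

>>> move_arm(
  deltas=[
    [0, -40, 10, 0, 0, 0],
    [0, -40, 10, 0, 0, 0],
    [0, -40, 0, 0, 0, 0],
    [0, -40, 0, 0, 0, 0],
    [0, -40, 0, 0, 0, 0],
  ],
)

```text
t: 13.75
eef_pos: [0.5092, 0.1463, 0.3323]
ee_rot: [3.14, 0.001, 2.689]
force: [0.6, -0.4, -0.0]
width: 0.0002
```

>>> move_arm(
  deltas=[
    [0, -40, 0, 0, 0, 0],
    [0, -40, 0, 0, 0, 0],
    [0, 0, 0, 0, 0, 0],
    [0, 0, 0, 0, 0, 0],
    [0, 0, 0, 0, 0, 0],
  ],
)

```text
t: 14.17
eef_pos: [0.5097, 0.068, 0.3321]
ee_rot: [3.141, 0.001, 2.687]
force: [0.6, 0.8, 0.1]
width: 0.0004
```

```bash
python3 - <<'E'
from h import *
a=cv2.imread("pics/top0.png");b=arm.grab_frame("top")[...,::-1]
red=lambda i:np.argwhere((i[150:260,60:160,2]>150)&(i[150:260,60:160,1]<60)).mean(0)
print(red(a),red(b),cv2.absdiff(a,b)[190:240,75:135].mean(),arm.get_state()["qd"].round(3))
if np.abs(red(a)-red(b)).max()<1: arm.job_done();print("done")
E
```

```text
[54.09090909 29.45454545] [49.25 31.75] 72.836 [ 0.022  0.009  0.003 -0.    -0.001  0.002]
```

```bash
python3 - <<'E'
from h import *
cv2.imwrite("pics/t5.png",arm.grab_frame("top")[...,::-1])
E
```

```text
(no output)
```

View pics/t5.png

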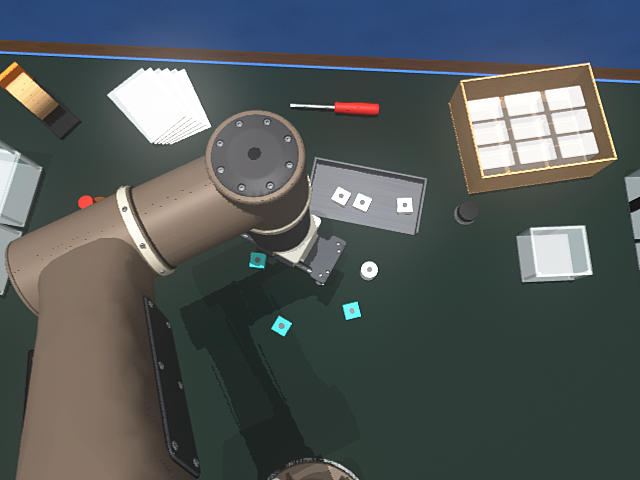

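The arm's upper link covers part of the bottle in this view. Its red cap is still visible at (86,202). I'll swing right to see it clearly.

>>> move_arm(
  deltas=[
    [-10, -40, 5, 0, 0, 0],
    [-10, -40, 5, 0, 0, 0],
    [-10, -40, 5, 0, 0, 0],
    [-10, -40, 5, 0, 0, 0],
    [-10, -40, 5, 0, 0, 0],
  ],
)

```text
t: 14.68
eef_pos: [0.4594, -0.1317, 0.3571]
ee_rot: [3.141, 0.0, 2.692]
force: [1.2, -0.6, -0.1]
width: 0.0007
```

>>> move_arm(
  deltas=[
    [-10, -40, 5, 0, 0, 0],
    [-10, -40, 5, 0, 0, 0],
    [-10, -40, 5, 0, 0, 0],
    [-10, -40, 5, 0, 0, 0],
    [-10, -40, 5, 0, 0, 0],
  ],
)

```text
t: 15.1
eef_pos: [0.4098, -0.3323, 0.3821]
ee_rot: [3.141, 0.001, 2.691]
force: [1.7, 0.5, 0.6]
width: 0.0007
```

>>> move_arm(
  deltas=[
    [-10, -40, 0, 0, 0, 0],
    [-10, -40, 0, 0, 0, 0],
    [0, 0, 0, 0, 0, 0],
    [0, 0, 0, 0, 0, 0],
    [0, 0, 0, 0, 0, 0],
  ],
)

```text
t: 15.52
eef_pos: [0.3903, -0.4108, 0.3812]
ee_rot: [3.141, -0.001, 2.689]
force: [-0.6, -1.2, -0.5]
width: 0.0006
```

```bash
python3 - <<'E'
from h import *
a=cv2.imread("pics/top0.png");b=arm.grab_frame("top")[...,::-1]; cv2.imwrite("pics/t6.png",b)
red=lambda i:np.argwhere((i[150:260,60:160,2]>150)&(i[150:260,60:160,1]<60)).mean(0)
print(red(a),red(b),cv2.absdiff(a,b)[190:240,75:135].mean(),arm.get_state()["qd"].round(3))
for f in feet(b[...,::-1]):print(f)
if np.abs(red(a)-red(b)).max()<1: arm.job_done();print("done")
E
```

```text
[54.09090909 29.45454545] [54.18181818 29.09090909] 2.859777777777778 [ 0.015 -0.013 -0.005  0.002  0.     0.002]
([368.4, 270.2], np.int32(271), [499.0, -90.0], [41.0, 36.0], 2)
the job is handed in; nothing more can be done
done
```

I pushed the three white square feet into the pan one at a time with the closed fingers, then handed the job in at about 15.6 s of the 64 s allowed.

- **Feet:** the last clear top view showed all three lying flat inside, at about (-9, 53), (-14, 6) and (-2, -85) mm in the pan's frame. The limits are x from -45 to 60 mm and y within ±120 mm.
- **Bystanders:** cap, ring, jar, bottle and display box all looked unmoved. The cap measured within 2 mm of its start. The bottle's red cap was within half a pixel, and the display box area was nearly unchanged. The ring's detected position shifted by less than a pixel and the jar's by about 4, which I took as detector noise.
- **Checks that failed:** the first two bottle checks failed only because the arm hid it from the camera, so I moved the arm aside and checked again. My blob finder did not list the feet in the very last frame. I put that down to the arm covering the pan and didn't view that frame. The arm touched nothing after the clear view.

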